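Oil into the food processor, then hold it on the momentary third speed

TASK

Finish the mayonnaise: push the pump top of the oil bottle all the way down and let it come fully back up, so that a squirt of oil goes down the chute of the food processor. Then turn the processor's dial clockwise, past the clicks at one and two pips, to the three-pip setting at the end of its travel; it springs back from there, so keep hold of the dial and finish with the robot still holding it fully at three. Leave the egg box, mug, jars, tin and tea box where they stand.

Things in the scene. Friction and masses are not known exactly. Their poses are not given: they have to be found in the camera images.
- processor: white food processor, fixed (suction feet), 160 mm deep (x), 262 mm wide (y). Origin on the worktop; its front (vents, bowl handle) looks to its -x. Clear bowl about local (0, -0.035): lid 118 mm high, round chute up to 137 mm at local (0, -0.075). Left of it the motor tower, 150 x 98 mm, 130 mm high, dial on top at local (-0.018, 0.105)
- dial (a joint): turn of the dial, rad; 0 = off (one large pip), grows clockwise seen from above. Notches at about 0.47 (one pip) and 0.86 (two pips), where it stays if let go; clicking out of off takes 0.14 N m, out of the first notch 0.07. Beyond 0.86 a spring of 0.04 to 0.18 N m pushes it back there, on to the stop at 1.35, the three-pip setting. Damping 0.05 N m s/rad
- dial_grip (a point): point on the dial's vertical axis, 21 mm above the tower top; turns with the dial. Dial: grey round skirt (52 mm across, 8 mm high) with an upright aluminium bar 50 mm long, 14 mm thick; bar top 12 mm above this point, skirt top 13 mm below. x axis along the bar to its black pointer line, z up. At off the pointer is 0.675 rad anticlockwise of the processor's +x, at three pips as much clockwise
- oil_bottle: amber glass bottle, 68 mm across, 160 mm high to its neck, with a steel pump top; fixed, it stands at the right of the bowl. Origin on the worktop under its axis; its +y axis is the direction of the spout, which ends 75 mm out, over the chute
- pump_top (a point): centre of the flat round top (37 mm across) of the steel pump head, about 225 mm above the worktop when up; moves down with it. Press here, straight down
- pump (a joint): how far the pump head is pushed down, m; 0 = up, 0.016 = fully down at its stop; springs back up. About 2.5 N to start, 6.5 N at the bottom
- egg_box: grey cardboard egg box, 106 x 156 x 72 mm, front left, loose bystander; origin under its centre, z up
- mustard_jar: glass jar with a red lid, 65 mm across, 100 mm high, front right, loose bystander; origin under its centre, z up
- spice_jar: spice jar with a green cap, 46 mm across, 106 mm high, front right, loose bystander; origin under its centre, z up
- spice_jar_4: spice jar with a black cap, 41 mm across, 105 mm high, at the back, loose bystander; origin under its centre, z up
- box_1: carton of tea, 71 x 126 x 76 mm, at the back, loose bystander; origin under its centre, z up
- tin_1: food tin, 75 mm across, 110 mm high, back right, loose bystander; origin under its centre, z up
- mug: black and white mug, 107 mm high, at the left edge, loose bystander; origin under it, z up

How it is judged (in metres and radians):
On the way, in this order (a step that is already met when the one before it is completed fails the run):
1. the pump head is pushed down at least 13 of its 16 mm (value of joint pump above 0.013 m), for 0.1 s.
2. the pump head is back up, within 2 mm (value of joint pump below 0.002 m), for 0.1 s.
3. the dial is turned past the first click (value of joint dial above 0.3 rad), for 0.1 s.
4. the dial is turned past the second click to the three-pip setting (value of joint dial above 1.25 rad), for 0.2 s.
At the end, for the whole second after the job is handed in: the fingers hold the dial within 0.1 rad of its three-pip stop (above 1.25 of 1.35 rad), touching it with more than 0.5 N, and the pump head is up within 2 mm; the program finishes while holding (value of joint dial above 1.25 rad and contact force between the fingers and dial above 0.5 N and value of joint pump below 0.002 m); the arm keeps its last pose, push and grip.
It fails at once if a bystander is shifted by more than 20 mm or tipped over (distance of any of egg_box, mustard_jar, spice_jar, spice_jar_4, tin_1, box_1, mug from where it was at the start of the episode above 0.02 m or angle between any of mustard_jar, spice_jar, spice_jar_4's own z axis and vertical above 0.4 rad).
It fails at once if the dial is turned on while the pump is pressed (value of joint dial above 0.3 rad and value of joint pump above 0.005 m).
It also fails if it takes over 48 s, if anything falls off the work surface, if the arm or the gripper's body presses on something with over 40 N, if the wrist force passes 120 N, or if a joint passes its speed limit or range.

ROBOT

A 6-joint arm with a two-finger parallel gripper is mounted at the origin on a cart in front of the work surface, level with it; the furniture and walls round the work are solid. World frame = base frame: x ahead of the robot, y to its left, z up, the work surface at z = 0. Lengths are in m, angles in degrees, forces in N, time in s.
With the tool pointing down it reaches from about 0.25 to 0.725 m from the base axis. Payload 9.7 kg.
Tool frame: the origin (TCP) lies between the finger pads; the fingertips stand 22 mm ahead of it and the grasp point (between the pads) lies 3 mm ahead of it; z points along the fingers, y is the line along which they close (so a half turn about z gives the same grasp; the last joint's range is limited). The gripper opens to 85 mm and grips with 20 to 120 N. Pads are 22 mm wide; open, the fingers measure 114 mm over their backs; the gripper's body (76 mm by 85 mm) begins 54 mm behind the grasp point. The pads swing forward as they close: fully open they stand 13 mm farther back than shut.
Start: joints at [-71.219, 4.979, 10.078, 95.1, 0, 90], TCP at [0.177, -0.521, 0.253] pointing down, gripper open.
Joint ranges: [-179.16, 179.16], [-48.56, 103.87], [-65.8, 70.77], [-126.05, 130.52], [-82.76, 87.17], [-180, 180]. Speed limits (degrees/s): [127.2, 127.2, 147.25, 180, 180, 180].

INTERFACE

Orientations are given as [roll, pitch, yaw] about the fixed x, y, z axes, in that order (R = Rz(yaw) Ry(pitch) Rx(roll)).
In Python, from workcell import bot, viewer, finder gives the robot as it stands.
- The arm moves only by the tool move_arm, never from a script. Its arguments are lists of equal length, an entry for each row: "offset": the shift along the tool's x, y, z in cm, a list of three; "twist": the turn, a rotation vector about the tool's x, y, z in rad, a list of three; "grip": the opening, from 0 (shut) to 1 (fully open). In form: {"offset": [[x, y, z], ...], "twist": [[ax, ay, az], ...], "grip": [grip, ...]}. A call has 1 to 5 rows; each row shifts and turns the commanded pose from where the row before left it, along the tool's axes as they then stand; what a row does not reach is not made up. A row lasts 1/10 s, in which the tool goes at most 50 mm and 8.59 degrees, less where a joint would pass 70% of its speed; a pose out of reach is approached as far as the arm can. A call is refused whole if a number of a shift passes 5 or a number of a turn 0.15, either way. A call with a gripper value outside its range is refused whole. The fingers move at their own pace and stop on an object; "force" is the grip in N (left out, the last holds). Time passes only in rows, so rows that do not move let the fingers close. It gives the time, the measured TCP pose, the force, the opening and the grip force at its end, in the units of the state.
- bot.get_obs(): the state, without advancing time (a new reading comes with each control period).
- viewer.camera(name): name is "side" or "top"; returns a dict with "color" (400x640x3 uint8, red, green, blue), "depth" (400x640 float32, m along the optical axis (not along the pixel's ray), 0 where there is no reading), "vfov" (degrees; the focal length in pixels is half the picture's height over the tangent of half this angle, whatever the lens; pixels are square), "cx", "cy" (the principal point, pixels), "position" and "attitude" of the camera in the world. Camera axes: x right, y down, z forward; pixel columns grow to the right and rows downward; lengths in m; the calibration is good to about 2 mm. A picture is of the moment at which its call begins.
- bot.job_done(): hands the job in; it is judged then, once.
Trained networks look in a picture, given as the dict that the camera call returned (one of the last four; its "shot" number tells which), for a name from the list of things; names that differ only in an ending like _2 or _b are one class to them, and where a whole thing is asked for, a point or a joint stands for the part that bears it (a point fixed in the world has none). Each returns a list of dicts, best first, with "p" (0 to 1); they miss things now and then, are a little off and sometimes report something else, mostly with a low value. They report only what shows in the picture. A call takes as long as a camera call.
- finder.boxes_of(picture, thing): "position" ([column, row] in pixels, amid what is visible of it).
- finder.pinpoint(picture, thing): "position" ([column, row] in pixels: a listed point, or the origin of a listed thing).
The state is a dict: "time": time; "q": joint angles; "qd": joint speeds; "joint_efforts": joint torques, N m; "ee_pos": TCP position; "tcp_rot": TCP orientation; "wrist_force": force on the tool from outside, world axes, zero at the start; "torque": the same for the moment, N m; "opening": finger opening in m; "grasp_force": force on a finger pad.
Only numpy, scipy, OpenCV 4.12 (cv2) and the standard library are available. Lean on these libraries where they do the work, as an engineer would, in place of code of your own. Each camera call takes 0.05 s, during which the arm holds its last target. There are 200 camera calls.

## Working session

There is one attempt and no reset: what is moved stays moved. The work goes in short steps, Python scripts to look and compute and a tool call to move; the robot and the scene stay as the last step left them, time stands still between calls to the robot, and variables do not carry over. Pictures are saved under pics/ and viewed, at most 10 in all, crops included, and the job is handed in when it is done.

Besides the shell and the picture viewer there is one more tool, called in YAML: its name, and indented under it one key for each argument. move_arm: Moves the arm, as the interface text tells. Its arguments: {"type":"object","properties":{"offset":{"type":"array","items":{"type":"array","items":{"type":"number"}}},"twist":{"type":"array","items":{"type":"array","items":{"type":"number"}}},"grip":{"type":"array","items":{"type":"number"}},"force":{"type":"number"}},"required":["offset","twist","grip"]}

```bash
ls; mkdir -p pics; cat > h.py <<'E'
import numpy as np, cv2
from scipy.spatial.transform import Rotation as R
from workcell import bot, viewer, finder
def rot(a):
    a=np.array(a,float)
    if a.shape==(3,3): return a
    if a.size==4: return R.from_quat(a).as_matrix()
    return R.from_euler('xyz',a,degrees=True).as_matrix()
def world(c,px,d=None,z=None):
    f=200/np.tan(np.radians(c['vfov'])/2)
    ray=rot(c['attitude'])@np.array([(px[0]-c['cx'])/f,(px[1]-c['cy'])/f,1])
    p=np.array(c['position'])
    if z is not None: d=(z-p[2])/ray[2]
    return p+ray*d
def dep(c,px,r=2):
    x,y=int(round(px[0])),int(round(px[1])); w=c['depth'][max(0,y-r):y+r+1,max(0,x-r):x+r+1]; w=w[w>0]
    return np.median(w) if w.size else 0
E
python3 - <<'E'
from h import *
for n in ['side','top']:
    c=viewer.camera(n); cv2.imwrite(f'pics/{n}0.png',c['color'][:,:,::-1])
    print(n,c['vfov'],c['cx'],c['cy'],c['position'],c['attitude'])
    for t in ['pump_top','dial_grip','oil_bottle','processor','egg_box','mug','mustard_jar','spice_jar','box_1','tin_1']:
        for k in finder.pinpoint(c,t)[:2]:
            d=dep(c,k['position']); print(t,np.round(k['position'],1),round(k['p'],2),np.round(world(c,k['position'],d),3))
o=bot.get_obs(); print({k:np.round(v,3) for k,v in o.items()})
E
```

```text
pics
side 52.062540534978865 318.6172690904085 193.86061940666625 [0.29143675 0.5073269  1.24846686] [-152.48283153    0.47070812 -154.05997756]
pump_top [349.9 137. ] 0.6 [ 0.532 -0.185  0.224]
dial_grip [310.7 216.8] 0.71 [0.536 0.078 0.158]
oil_bottle [350.4 176.3] 0.71 [ 0.504 -0.15   0.062]
processor [325.5 211.4] 0.56 [ 0.528 -0.008  0.035]
egg_box [342.4 311.9] 0.96 [0.344 0.268 0.072]
mug [283.1 300.1] 0.67 [0.522 0.301 0.008]
mustard_jar [400.6 160.2] 0.76 [ 0.376 -0.285  0.057]
spice_jar [390.3 189.4] 0.8 [ 0.367 -0.168  0.05 ]
spice_jar [257.3 212.4] 0.53 [0.729 0.09  0.031]
box_1 [280.5 181.9] 0.86 [ 0.7   -0.024  0.074]
tin_1 [281.4 186. ] 0.67 [ 0.692 -0.015  0.067]
tin_1 [305.  126.5] 0.63 [ 0.719 -0.242  0.1  ]
top 51.17276388074765 330.5591357944183 193.88766781632538 [ 0.33809507 -0.01927296  1.15319427] [-167.28332798   -0.25534118  -86.17629861]
pump_top [405.9 214.5] 0.84 [ 0.512 -0.182  0.224]
dial_grip [295.2 201.3] 0.84 [0.537 0.075 0.163]
dial_grip [437.4 151.3] 0.3 [ 0.718 -0.288  0.078]
oil_bottle [392.4 223.1] 0.66 [ 0.504 -0.165  0.139]
processor [336.  2
[... 314 characters left out ...]
  0.105]
spice_jar [308.1 144.6] 0.52 [0.725 0.065 0.044]
box_1 [294.9 201.7] 0.69 [0.536 0.076 0.163]
box_1 [350.7 146.3] 0.62 [ 0.717 -0.054  0.075]
tin_1 [436.9 147.5] 0.91 [ 0.721 -0.281  0.1  ]
{'time': np.float64(1.1), 'q': array([-71.218,   4.979,  10.079,  95.1  ,  -0.   ,  89.999]), 'qd': array([0.057, 0.001, 0.067, 0.045, 0.099, 0.05 ]), 'joint_efforts': array([-0.0000e+00, -5.2010e+01,  4.6487e+01,  2.0000e-03, -0.0000e+00,
       -0.0000e+00]), 'ee_pos': array([ 0.177, -0.521,  0.253]), 'tcp_rot': array([180.   ,   0.   ,  18.783]), 'wrist_force': array([0.179, 0.624, 0.443]), 'torque': array([ 0.046,  0.045, -0.006]), 'grasp_force': np.float64(0.0), 'opening': np.float64(0.085)}
```

View crops.

```bash
python3 - <<'E'
import cv2, numpy as np
a=cv2.imread('pics/top0.png')[110:310,180:460]; b=cv2.imread('pics/side0.png')[90:290,230:430]
a=cv2.resize(a,None,fx=2.8,fy=2.8,interpolation=2)
cv2.imwrite('pics/a.png',a); cv2.imwrite('pics/b.png',cv2.resize(b,None,fx=2.9,fy=2.9,interpolation=2))
E
```

```text
(no output)
```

View pics/a.png

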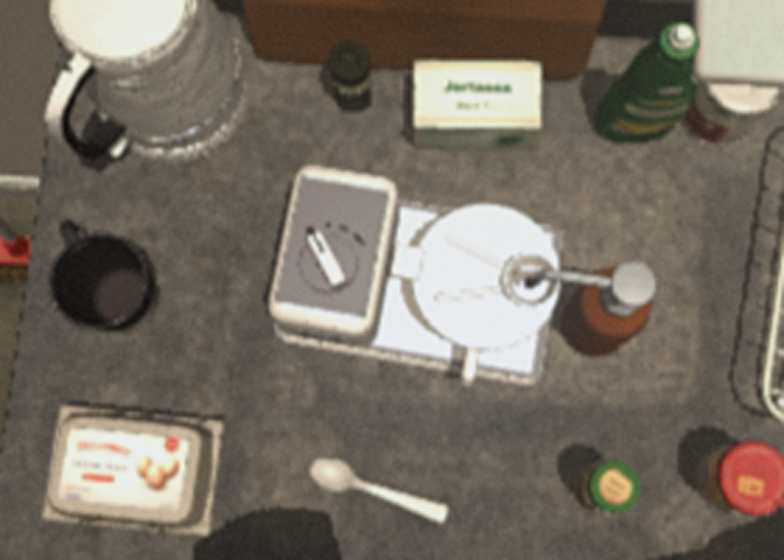

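View pics/b.png

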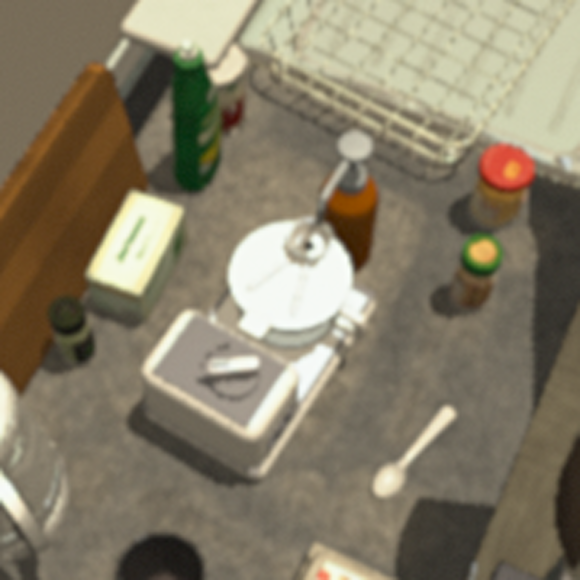

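```bash
cat >> h.py <<'E'
def cloud(c):
    f=200/np.tan(np.radians(c['vfov'])/2); v,u=np.mgrid[:400,:640]; d=c['depth']
    P=np.stack([(u-c['cx'])/f*d,(v-c['cy'])/f*d,d],-1)
    P=P@rot(c['attitude']).T+np.array(c['position']); P[d==0]=np.nan; return P
E
python3 - <<'E'
from h import *
for n in ['side','top']:
    c=viewer.camera(n); P=cloud(c); X,Y,Z=P[...,0],P[...,1],P[...,2]
    np.save(f'{n}.npy',P)
    m=(Z>.216)&(Z<.235)&(abs(Y+.183)<.05)&(abs(X-.515)<.05)
    q=P[m]; print(n,'pump',m.sum(),np.round([q.min(0),q.max(0),np.median(q,0)],4).tolist(), cv2.minEnclosingCircle(q[:,:2].astype(np.float32)))
    v,u=np.where(m);print('  ray at mean px',u.mean(),v.mean(),world(c,(u.mean(),v.mean()),z=.225))
    m=(Z>.154)&(Z<.175)&(abs(Y-.075)<.045)&(abs(X-.535)<.045)
    q=P[m]; print('  bar',m.sum(),np.round([q.min(0),q.max(0),q.mean(0)],4).tolist(), cv2.minAreaRect(q[:,:2].astype(np.float32)))
    w,V=np.linalg.eigh(np.cov(q[:,:2].T)); print('  axis',np.degrees(np.arctan2(V[1,1],V[0,1])))
    m=(Z>.115)&(Z<.142)&(abs(Y-.075)<.1)&(abs(X-.535)<.12)&(Y>.02)
    r=cv2.minAreaRect(P[m][:,:2].astype(np.float32)); print('  tower',r,np.median(Z[m]))
E
```

```text
side pump 118 [[0.506, -0.1982, 0.2163], [0.5413, -0.1353, 0.2295], [0.5237, -0.1759, 0.2221]] ((0.5279736518859863, -0.16674992442131042), 0.031568679958581924)
  ray at mean px 351.0 141.03389830508473 [ 0.52279381 -0.17256363  0.225     ]
  bar 89 [[0.517, 0.0606, 0.1542], [0.5621, 0.0933, 0.1687], [0.5389, 0.0773, 0.162]] ((0.5390906929969788, 0.07617472112178802), (0.047759730368852615, 0.013799208216369152), 31.84513282775879)
  axis -147.07774458402866
  tower ((0.5567786693572998, 0.07107722759246826), (0.10481959581375122, 0.14918892085552216), 83.89984130859375) 0.1296756361740392
top pump 245 [[0.5034, -0.1991, 0.2162], [0.5383, -0.1333, 0.2298], [0.5216, -0.1781, 0.223]] ((0.5210764408111572, -0.1662086546421051), 0.03303477168083191)
  ray at mean px 403.0938775510204 210.3673469387755 [ 0.52037136 -0.17551763  0.225     ]
  bar 116 [[0.5146, 0.0575, 0.1571], [0.5598, 0.0896, 0.1663], [0.5364, 0.0731, 0.1623]] ((0.5372895002365112, 0.07363676279783249), (0.04988459497690201, 0.013747022487223148), 33.316314697265625)
  axis -147.73819740544266
  tower ((0.5548292398452759, 0.0718495175242424), (0.0973726138472557, 0.14935563504695892), 83.38618469238281) 0.1297188672653964
```

move_arm:
  offset:
    - [0, 0, -4.5]
    - [2.18, -1.06, -2]
    - [4.36, -2.12, 0]
    - [4.36, -2.12, 0]
    - [4.36, -2.12, 0]
  twist:
    - [0, 0, 0]
    - [0, 0, 0]
    - [0, 0, 0]
    - [0, 0, 0]
    - [0, 0, 0]
  grip: [0, 0, 0, 0, 0]

```text
time: 1.7
ee_pos: [0.2985, -0.4001, 0.3185]
tcp_rot: [180.0, -0.0, 18.7]
wrist_force: [1.3, -0.7, -0.5]
opening: 0.012
grasp_force: 0.0
```

```bash
python3 - <<'E'
from h import *
o=bot.get_obs(); print(np.round(o['q'],1),np.round(o['ee_pos'],4),np.round(o['tcp_rot'],2),o['opening'])
for n in ['side','top']:
    P=np.load(n+'.npy'); X,Y,Z=P[...,0],P[...,1],P[...,2]
    m=(X>.3)&(X<.62)&(Y<-.1)&(Y>-.45)&(Z>.235); print(n,m.sum(), P[m].max(0) if m.any() else '')
E
```

```text
[-53.3  -0.   12.3 102.3   0.  108. ] [ 0.2985 -0.4001  0.3185] [ 1.7997e+02 -1.0000e-02  1.8730e+01] 0.012043903833012444
side 0 
top 0
```

move_arm:
  offset:
    - [4.02, -1.96, 0]
    - [4.02, -1.96, 0]
    - [4.02, -1.96, 0]
    - [4.02, -1.96, 0]
    - [4.02, -1.96, 0]
  twist:
    - [0, 0, 0]
    - [0, 0, 0]
    - [0, 0, 0]
    - [0, 0, 0]
    - [0, 0, 0]
  grip: [0, 0, 0, 0, 0]

```text
time: 2.2
ee_pos: [0.4574, -0.2423, 0.3185]
tcp_rot: [180.0, -0.0, 18.8]
wrist_force: [0.8, -1.0, 0.6]
opening: -0.0004
grasp_force: 0.0
```

move_arm:
  offset:
    - [4.02, -1.96, 0]
    - [4.02, -1.96, 0]
    - [0, 0, 2]
    - [0, 0, 2]
    - [0, 0, 0]
  twist:
    - [0, 0, 0]
    - [0, 0, 0]
    - [0, 0, 0]
    - [0, 0, 0]
    - [0, 0, 0]
  grip: [0, 0, 0, 0, 0]

```text
time: 2.7
ee_pos: [0.5195, -0.1802, 0.2757]
tcp_rot: [-179.9, 0.2, 18.8]
wrist_force: [-0.1, 0.7, 0.4]
opening: 0.0002
grasp_force: 0.0
```

```bash
python3 - <<'E'
from h import *
o=bot.get_obs(); print(np.round(o['q'],1),np.round(o['ee_pos'],4),np.round(o['tcp_rot'],2),o['opening'],o['wrist_force'])
ims=[]
for n in ['side','top']:
    c=viewer.camera(n); u,v=(350,137) if n=='side' else (405,212)
    ims.append(cv2.resize(c['color'][v-50:v+50,u-50:u+50,::-1],(400,400),interpolation=2))
cv2.imwrite('pics/c.png',np.hstack(ims))
E
```

```text
[-19.1   5.8  13.4  97.9  -0.  142. ] [ 0.5195 -0.1802  0.2757] [-179.86    0.18   18.83] 0.0001750672788865033 [-0.05332238  0.65559337  0.3503968 ]
```

View pics/c.png

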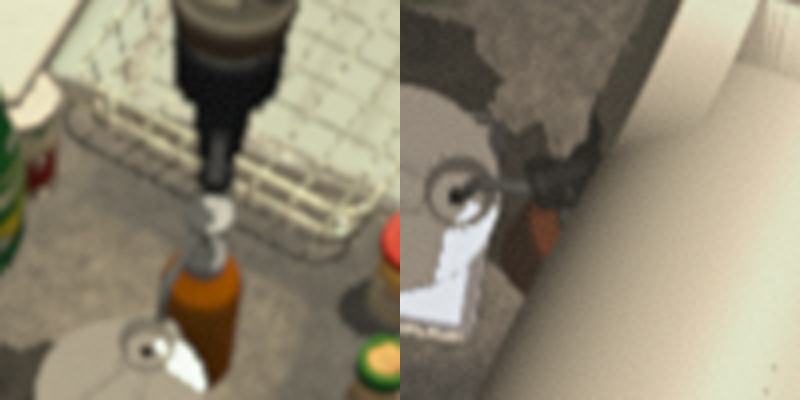

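move_arm:
  offset:
    - [0, 0, 1.5]
    - [0, 0, 1.0]
    - [0, 0, 0.7]
    - [0, 0, 0.5]
    - [0, 0, 0.4]
  twist:
    - [0, 0, 0]
    - [0, 0, 0]
    - [0, 0, 0]
    - [0, 0, 0]
    - [0, 0, 0]
  grip: [0, 0, 0, 0, 0]

```text
time: 3.3
ee_pos: [0.5199, -0.1811, 0.2378]
tcp_rot: [180.0, -0.0, 18.8]
wrist_force: [-2.0, -0.8, 4.2]
opening: -0.0002
grasp_force: 2.3
```

move_arm:
  offset:
    - [0, 0, 0.3]
    - [0, 0, 0.2]
    - [0, 0, 0.1]
    - [0, 0, 0]
    - [0, 0, 0]
  twist:
    - [0, 0, 0]
    - [0, 0, 0]
    - [0, 0, 0]
    - [0, 0, 0]
    - [0, 0, 0]
  grip: [0, 0, 0, 0, 0]

```text
time: 3.8
ee_pos: [0.5199, -0.1811, 0.2319]
tcp_rot: [179.9, -0.0, 18.8]
wrist_force: [-2.0, -1.1, 6.0]
opening: -0.0001
grasp_force: 2.7
```

move_arm:
  offset:
    - [0, 0, 0.1]
    - [0, 0, 0.1]
    - [0, 0, 0.05]
    - [0, 0, 0]
    - [0, 0, 0]
  twist:
    - [0, 0, 0]
    - [0, 0, 0]
    - [0, 0, 0]
    - [0, 0, 0]
    - [0, 0, 0]
  grip: [0, 0, 0, 0, 0]

```text
time: 4.3
ee_pos: [0.5199, -0.1811, 0.2301]
tcp_rot: [179.9, -0.1, 18.8]
wrist_force: [-2.9, -0.7, 10.1]
opening: 0.0
grasp_force: 4.7
```

move_arm:
  offset:
    - [0, 0, -1.0]
    - [0, 0, -2.0]
    - [0, 0, -3.0]
    - [0, 0, -2.0]
    - [0, 0, 0]
  twist:
    - [0, 0, 0]
    - [0, 0, 0]
    - [0, 0, 0]
    - [0, 0, -0.15]
    - [0, 0, -0.15]
  grip: [0, 0, 0, 0, 0.5]

```text
time: 4.8
ee_pos: [0.5205, -0.1809, 0.3121]
tcp_rot: [179.8, -0.2, 36.3]
wrist_force: [0.5, 0.0, 0.1]
opening: 0.0133
grasp_force: 0.0
```

move_arm:
  offset:
    - [0, 0, 0]
    - [0, 0, 0]
    - [0, 0, 0]
    - [0, 0, 0]
    - [0, 0, 0]
  twist:
    - [0, 0, -0.15]
    - [0, 0, -0.15]
    - [0, 0, -0.15]
    - [0, 0, -0.15]
    - [0, 0, -0.15]
  grip: [0.5, 0.5, 0.5, 0.5, 0.5]

```text
time: 5.3
ee_pos: [0.52, -0.1807, 0.3089]
tcp_rot: [-180.0, -0.0, 79.3]
wrist_force: [-0.2, -0.3, 0.9]
opening: 0.0428
grasp_force: 0.0
```

move_arm:
  offset:
    - [0, 0, 0]
    - [0, 0, 0]
    - [0, 0, 0]
    - [0, 0, 0]
    - [0, 0, 0]
  twist:
    - [0, 0, -0.15]
    - [0, 0, -0.15]
    - [0, 0, -0.15]
    - [0, 0, -0.15]
    - [0, 0, -0.15]
  grip: [0.5, 0.5, 0.5, 0.5, 0.5]

```text
time: 5.8
ee_pos: [0.52, -0.1807, 0.3089]
tcp_rot: [180.0, -0.0, 122.3]
wrist_force: [-0.3, -0.4, 0.3]
opening: 0.0426
grasp_force: 0.0
```

move_arm:
  offset:
    - [0, 0, 0]
    - [0, 0, 0]
    - [0, 0, 0]
    - [0, 0, 0]
    - [0, 0, 0]
  twist:
    - [0, 0, -0.15]
    - [0, 0, -0.15]
    - [0, 0, -0.15]
    - [0, 0, -0.15]
    - [0, 0, -0.15]
  grip: [0.5, 0.5, 0.5, 0.5, 0.5]

```text
time: 6.3
ee_pos: [0.52, -0.1807, 0.3089]
tcp_rot: [180.0, -0.0, 165.2]
wrist_force: [-0.0, -0.3, 0.4]
opening: 0.0425
grasp_force: 0.0
```

move_arm:
  offset:
    - [0, 0, 0]
    - [0, 0, 0]
    - [0, 0, 0]
    - [0, 0, 0]
    - [0, 0, 0]
  twist:
    - [0, 0, -0.15]
    - [0, 0, -0.15]
    - [0, 0, -0.15]
    - [0, 0, -0.15]
    - [0, 0, -0.15]
  grip: [0.5, 0.5, 0.5, 0.5, 0.5]

```text
time: 6.8
ee_pos: [0.52, -0.1807, 0.3089]
tcp_rot: [180.0, 0.0, -151.8]
wrist_force: [-0.0, 0.5, 0.0]
opening: 0.0432
grasp_force: 0.0
```

```bash
python3 - <<'E'
from h import *
o=bot.get_obs(); print(np.round(o['q'],1),np.round(o['ee_pos'],4),np.round(o['tcp_rot'],2),o['opening'],o['wrist_force'])
c=viewer.camera('side'); P=cloud(c); Z=P[...,2]
m=(Z>.154)&(Z<.175)&(abs(P[...,1]-.075)<.045)&(abs(P[...,0]-.535)<.045); q=P[m]; print('bar',m.sum(),q.mean(0),cv2.minAreaRect(q[:,:2].astype(np.float32)))
c=viewer.camera('top'); P=cloud(c); Z=P[...,2]
m=(Z>.154)&(Z<.175)&(abs(P[...,1]-.075)<.045)&(abs(P[...,0]-.535)<.045); q=P[m]; print('bar',m.sum(),q.mean(0),cv2.minAreaRect(q[:,:2].astype(np.float32)))
yaw=np.radians(o['tcp_rot'][2]); d=np.array([.538,.075])-o['ee_pos'][:2]
print('tool dx,dy cm',100*(d[0]*np.cos(yaw)+d[1]*np.sin(yaw)),100*(d[0]*np.sin(yaw)-d[1]*np.cos(yaw)))
E
```

```text
[-19.2   6.8  18.3 101.5   0.  -47.4] [ 0.52   -0.1807  0.3089] [ 179.97    0.   -151.78] 0.04321449971488689 [-0.00972391  0.47956504  0.00361479]
bar 88 [0.53841554 0.07690233 0.16193356] ((0.5391825437545776, 0.07600521296262741), (0.04807272553443909, 0.015402531251311302), 33.529598236083984)
bar 117 [0.536392   0.07328003 0.16246778] ((0.5370379686355591, 0.07344698160886765), (0.049085915088653564, 0.014087292365729809), 33.88379669189453)
tool dx,dy cm -13.675661892600152 21.677891998377476
```

move_arm:
  offset:
    - [-2.28, 3.61, 0]
    - [-2.28, 3.61, 0]
    - [-2.28, 3.61, 0]
    - [-2.28, 3.61, 0]
    - [-2.28, 3.61, 0]
  twist:
    - [0, 0, 0]
    - [0, 0, 0]
    - [0, 0, 0]
    - [0, 0, 0]
    - [0, 0, 0]
  grip: [0.5, 0.5, 0.5, 0.5, 0.5]

```text
time: 7.4
ee_pos: [0.5362, 0.0338, 0.309]
tcp_rot: [180.0, 0.0, -152.4]
wrist_force: [0.2, -1.4, 0.5]
opening: 0.0425
grasp_force: 0.0
```

move_arm:
  offset:
    - [-2.28, 3.61, 0]
    - [0, 0, 3]
    - [0, 0, 3]
    - [0, 0, 3]
    - [0, 0, 0]
  twist:
    - [0, 0, 0]
    - [0, 0, -0.075]
    - [0, 0, 0]
    - [0, 0, 0]
    - [0, 0, 0]
  grip: [0.5, 0.5, 0.5, 0.5, 0.5]

```text
time: 7.9
ee_pos: [0.5381, 0.0747, 0.2149]
tcp_rot: [179.8, -0.3, -148.1]
wrist_force: [-0.4, -0.9, 0.6]
opening: 0.0428
grasp_force: 0.0
```

```bash
python3 - <<'E'
from h import *
o=bot.get_obs(); print(np.round(o['q'],1),np.round(o['ee_pos'],4),np.round(o['tcp_rot'],2),o['opening'],o['wrist_force'])
ims=[]
for n in ['side','top']:
    c=viewer.camera(n); u,v=(312,210) if n=='side' else (296,200)
    ims.append(cv2.resize(c['color'][v-40:v+40,u-40:u+40,::-1],(400,400),interpolation=2))
    for k in finder.pinpoint(c,'pump_top')[:1]: print(n,k['position'],world(c,k['position'],dep(c,k['position'])))
cv2.imwrite('pics/d.png',np.hstack(ims))
E
```

```text
[  7.9   3.8   4.5  91.1   0.  -24. ] [0.5381 0.0747 0.2149] [ 179.84   -0.33 -148.06] 0.04275431714949468 [-0.37198643 -0.93666165  0.63299996]
top [407.1, 212.8] [ 0.51569787 -0.18498149  0.22344824]
```

View pics/d.png

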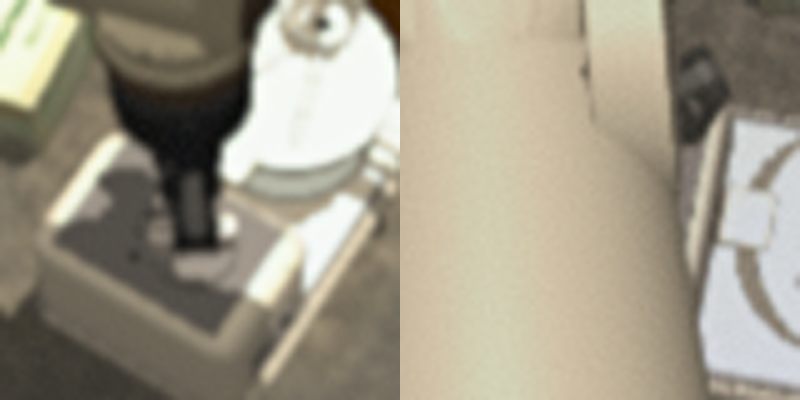

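move_arm:
  offset:
    - [0, 0, 2]
    - [0, 0, 2]
    - [0, 0, 1]
    - [0, 0, 0.3]
    - [0, 0, 0]
  twist:
    - [0, 0, 0]
    - [0, 0, 0]
    - [0, 0, 0]
    - [0, 0, 0]
    - [0, 0, 0]
  grip: [0.5, 0.5, 0.5, 0.5, 0.5]

```text
time: 8.6
ee_pos: [0.5399, 0.0746, 0.1666]
tcp_rot: [-180.0, 0.0, -147.9]
wrist_force: [0.4, 0.3, -0.1]
opening: 0.0426
grasp_force: 0.0
```

move_arm:
  offset:
    - [0, 0, 0]
    - [0, 0, 0]
    - [0, 0, 0]
    - [0, 0, 0]
    - [0, 0, 0]
  twist:
    - [0, 0, 0]
    - [0, 0, 0]
    - [0, 0, 0]
    - [0, 0, 0]
    - [0, 0, 0]
  grip: [0, 0, 0, 0, 0]
  force: 60

```text
time: 9.1
ee_pos: [0.5393, 0.0759, 0.1672]
tcp_rot: [179.9, 0.1, -147.8]
wrist_force: [-4.4, 7.0, 6.4]
opening: 0.0124
grasp_force: 59.5
```

move_arm:
  offset:
    - [0, 0.15, -0.05]
    - [0, 0, 0]
    - [0, 0, 0]
    - [0, 0, 0]
    - [0, 0, 0]
  twist:
    - [0, 0, 0]
    - [0, 0, 0.05]
    - [0, 0, 0.1]
    - [0, 0, 0.1]
    - [0, 0, 0.1]
  grip: [0, 0, 0, 0, 0]
  force: 60

```text
time: 9.6
ee_pos: [0.5394, 0.0755, 0.1672]
tcp_rot: [-179.9, 0.1, -168.2]
wrist_force: [1.3, -2.6, 2.9]
opening: 0.0125
grasp_force: 59.2
```

```bash
python3 - <<'E'
from h import *
o=bot.get_obs(); print({k:np.round(v,3) for k,v in o.items() if k in('time','ee_pos','tcp_rot','wrist_force','torque','opening','q')})
E
```

```text
{'time': np.float64(9.6), 'q': array([ 8.0020e+00,  3.2620e+00, -1.2560e+00,  8.5382e+01, -6.6000e-02,
       -3.8430e+00]), 'ee_pos': array([0.539, 0.076, 0.167]), 'tcp_rot': array([-1.79927e+02,  9.50000e-02, -1.68156e+02]), 'wrist_force': array([ 1.294, -2.618,  2.935]), 'torque': array([-0.616, -0.137,  0.023]), 'opening': np.float64(0.012)}
```

move_arm:
  offset:
    - [0, 0, 0]
    - [0, 0, 0]
    - [0, 0, 0]
    - [0, 0, 0]
    - [0, 0, 0]
  twist:
    - [0, 0, 0.1]
    - [0, 0, 0.1]
    - [0, 0, 0.1]
    - [0, 0, 0.1]
    - [0, 0, 0.1]
  grip: [0, 0, 0, 0, 0]
  force: 60

```text
time: 10.1
ee_pos: [0.5393, 0.0746, 0.1672]
tcp_rot: [-179.9, 0.1, 163.2]
wrist_force: [-0.2, -6.7, 4.0]
opening: 0.0127
grasp_force: 59.3
```

move_arm:
  offset:
    - [0, 0, 0]
    - [0, 0, 0]
    - [0, 0, 0]
    - [0, 0, 0]
    - [0, 0, 0]
  twist:
    - [0, 0, 0.1]
    - [0, 0, 0.1]
    - [0, 0, 0.1]
    - [0, 0, 0.08]
    - [0, 0, 0.05]
  grip: [0, 0, 0, 0, 0]
  force: 60

```text
time: 10.6
ee_pos: [0.5389, 0.074, 0.1672]
tcp_rot: [-179.9, 0.2, 138.6]
wrist_force: [-1.5, -10.8, 4.7]
opening: 0.0125
grasp_force: 59.5
```

```bash
python3 - <<'E'
from h import *
o=bot.get_obs(); print({k:np.round(v,3) for k,v in o.items() if k in('time','ee_pos','tcp_rot','wrist_force','torque','opening','q')})
E
```

```text
{'time': np.float64(10.6), 'q': array([ 7.931,  3.249, -1.271, 85.467, -0.233, 49.375]), 'ee_pos': array([0.539, 0.074, 0.167]), 'tcp_rot': array([-179.858,    0.186,  138.556]), 'wrist_force': array([ -1.531, -10.776,   4.738]), 'torque': array([-2.311,  0.653,  0.061]), 'opening': np.float64(0.013)}
```

move_arm:
  offset:
    - [-0.08, -0.09, 0]
    - [0, 0, 0]
    - [0, 0, 0]
    - [0, 0, 0]
    - [0, 0, 0]
  twist:
    - [0, 0, 0.02]
    - [0, 0, 0.02]
    - [0, 0, 0.02]
    - [0, 0, 0]
    - [0, 0, 0]
  grip: [0, 0, 0, 0, 0]
  force: 60

```text
time: 11.1
ee_pos: [0.5388, 0.0738, 0.1672]
tcp_rot: [-179.9, 0.1, 135.3]
wrist_force: [-3.3, -5.5, 5.8]
opening: 0.0125
grasp_force: 59.7
```

```bash
python3 - <<'E'
from h import *
o=bot.get_obs(); print({k:np.round(v,3) for k,v in o.items() if k in('time','ee_pos','tcp_rot','wrist_force','torque','opening','q')})
E
```

```text
{'time': np.float64(11.1), 'q': array([ 7.852,  3.227, -1.294, 85.456, -0.114, 52.507]), 'ee_pos': array([0.539, 0.074, 0.167]), 'tcp_rot': array([-1.79948e+02,  1.05000e-01,  1.35345e+02]), 'wrist_force': array([-3.328, -5.498,  5.751]), 'torque': array([-1.34 ,  0.8  ,  0.182]), 'opening': np.float64(0.013)}
```

move_arm:
  offset:
    - [0, 0, 0]
    - [0, 0, 0]
    - [0, 0, 0]
    - [0, 0, 0]
    - [0, 0, 0]
  twist:
    - [0, 0, 0.02]
    - [0, 0, 0.02]
    - [0, 0, 0]
    - [0, 0, 0]
    - [0, 0, 0]
  grip: [0, 0, 0, 0, 0]
  force: 60

```text
time: 11.6
ee_pos: [0.5388, 0.0738, 0.1672]
tcp_rot: [-179.9, 0.1, 133.1]
wrist_force: [-2.8, -7.9, 6.1]
opening: 0.0128
grasp_force: 60.5
```

```bash
python3 - <<'E'
from h import *
o=bot.get_obs(); print({k:np.round(v,3) for k,v in o.items() if k in('time','ee_pos','tcp_rot','wrist_force','torque','opening','q')})
ims=[]
for n in ['side','top']:
    c=viewer.camera(n); u,v=(320,190)
    ims.append(cv2.resize(c['color'][v-80:v+80,u-80:u+120,::-1],(400,320),interpolation=2))
    for k in finder.pinpoint(c,'pump_top')[:1]: print(n,k['position'],world(c,k['position'],dep(c,k['position'])))
cv2.imwrite('pics/e.png',np.hstack(ims))
E
```

```text
{'time': np.float64(11.6), 'q': array([ 7.859,  3.228, -1.297, 85.458, -0.122, 54.745]), 'ee_pos': array([0.539, 0.074, 0.167]), 'tcp_rot': array([-1.79944e+02,  1.10000e-01,  1.33114e+02]), 'wrist_force': array([-2.843, -7.906,  6.116]), 'torque': array([-1.445,  0.795,  0.737]), 'opening': np.float64(0.013)}
side [391.5, 190.9] [ 0.36146377 -0.16849529  0.04244647]
top [403.2, 211.6] [ 0.517654   -0.17592133  0.22450356]
```

View pics/e.png

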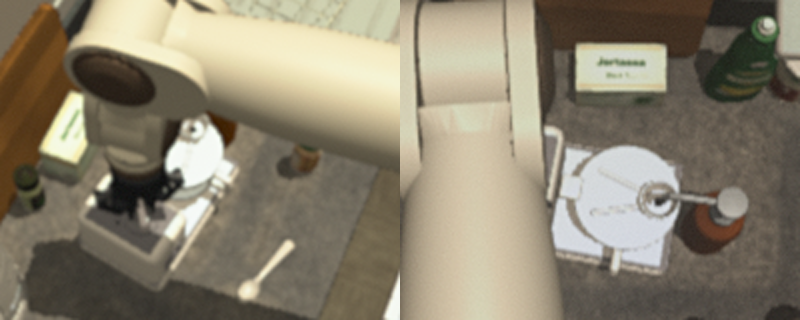

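The picture shows the gripper on the dial (side view, about 145,190) and the pump head up (top view, about 733,203). The wrist torque jumped to 0.74 N m, so the dial is on its stop.

```bash
python3 -c "
from workcell import bot
print(bot.job_done())"
```

```text
the job is handed in; nothing more can be done
None
```

I handed the job in at about 12 s: the pump was pressed to its stop and came back up, and the gripper is holding the dial at its three-pip stop with 60 N; the judge's verdict was not shown.

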